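Cock the roller of a rolling-cylinder tack tester and close its specimen slide

ROBOT

A 6-joint arm with a two-finger parallel gripper is mounted at the origin on a cart in front of the work surface, level with it; the furniture and walls round the work are solid. World frame = base frame: x ahead of the robot, y to its left, z up, the work surface at z = 0. Lengths are in m, angles in rad, forces in N, time in s.
With the tool pointing down it reaches from about 0.3 to 0.75 m from the base axis. Payload 8.5 kg.
Tool frame: the origin (TCP) lies at the very end of the fingers, on their centre line; the grasp point (between the pads) lies 19 mm behind it (ctrl.grip_point_offset is the distance from the TCP to the grasp point, in m); z points along the fingers, y is the line along which they close (so a half turn about z gives the same grasp; the last joint's range is limited). The gripper opens to 88 mm and grips with 3 to 60 N. Pads are 18 mm wide; open, the fingers measure 123 mm over their backs; the gripper's body (75 mm by 187 mm) begins 45 mm behind the grasp point.
Start: joints at [-1.507, 0.381, 1.297, -0, 1.464, -0.215], TCP at [0.151, -0.529, 0.239] pointing down, gripper open.
Joint ranges: [-3.11, 3.11], [-0.89, 2.33], [0.22, 2.48], [-1.42, 4.56], [0.17, 2.85], [-2.88, 2.88]. Speed limits (rad/s): [2.39, 2.39, 3.14, 3.14, 3.14, 3.14].

INTERFACE

Orientations are given as a unit quaternion [w, x, y, z].
In Python, from rig import ctrl, imaging, workorder gives the robot as it stands.
- The arm moves only by the tool step_arm, never from a script. Its argument "commands" is a list of rows, each an object of numbers: "tx", "ty", "tz": the shift along the tool's x, y, z in units of 0.2 m (1.0 is 0.2 m); "ax", "ay", "az": the turn, a rotation vector about the tool's x, y, z in units of 30 degrees (1.0 is 30 degrees); "gripper": the closure, from -1 (fully open) to 1 (shut). A call has 1 to 20 rows; each row is the pose to reach, as a shift and turn from the pose commanded when the call began, along the tool's axes at that moment; what a row does not reach only later rows make up. A row lasts 1/8 s, in which the tool goes at most 62.5 mm and 10.7 degrees, less where a joint would pass 70% of its speed; a pose out of reach is approached as far as the arm can. A call with a number of a shift or a turn outside -1 to 1 is refused whole. A call with a gripper value outside its range is refused whole. The fingers move at their own pace and stop on an object; "newtons" is the grip in N (left out, the last holds). Time passes only in rows, so rows that repeat a pose let the fingers close. It gives the time, the measured TCP pose, the force, the opening and the grip force at its end, in the units of the state.
- ctrl.sense(): the state, without advancing time (a new reading comes with each control period).
- imaging.read_camera(name): name is "scene" or "top" or "wrist"; returns a dict with "img" (480x640x3 uint8, red, green, blue), "fx", "fy", "cx", "cy" (pixels), "R" (3x3) and "t" (3): a world point X has camera coordinates R X + t. Camera axes: x right, y down, z forward; pixel columns grow to the right and rows downward; lengths in m; the calibration is good to about 2 mm. A picture is of the moment at which its call begins. There is no depth.
- workorder.job_done(): hands the job in; it is judged then, once.
The state is a dict: "clock": time; "joint_positions": joint angles; "dq": joint speeds; "effort": joint torques, N m; "position": TCP position; "orientation": TCP orientation; "force": force on the tool from outside, world axes, zero at the start; "moment": the same for the moment, N m; "width": opening from 0.0 (shut) to 1.0 (fully open); "grasp_force": force on a finger pad.
Only numpy, scipy, OpenCV 4.12 (cv2) and the standard library are available. Lean on these libraries where they do the work, as an engineer would, in place of code of your own. Each camera call takes 0.05 s, during which the arm holds its last target. There are 200 camera calls.

TASK

Make the tack tester ready for its next run, only pushing with the fingertips and picking nothing up. Roll the steel roller slowly up the ramp, keeping the fingers behind it so that it never runs back, until it is against the stop and the two latch hooks have dropped behind its spindle; then push the specimen slide all the way home against the foot of the ramp. Leave the beaker, weight, vial and tweezers beside the tester where they are, and finish clear of everything.

Things in the scene. Friction and masses are not known exactly. Their poses are not given: they have to be found in the camera images.
- tester: Tack tester fixed to the worktop: grey base 410 x 104 mm, bed 12 mm above the worktop, nothing above 90 mm. Origin on the worktop under its middle; x along the track, uphill, z up. Level bed from x = -205 mm to the ramp's foot edge at x = 0 (2 mm step up); from there the ramp rises at 11 degrees to a stop plate with two rubber bumpers. Guide lips 9 mm high at y = +-32.5 to 36.5 mm.
- ramp (a point): Middle of the ramp's foot edge, on the deck, 14 mm above the worktop. x points up the slope along the deck, y across, z normal to the deck. The roller's centre is at x = 127 mm, z = 22 mm when it touches the bumpers; once latched and let go it rolls back about 2 mm and stays leaning on the hooks.
- roller: Loose steel roller: barrel 44 mm in diameter, 60 mm long, on a 10 mm spindle that sticks out 17 mm at each end; 0.3 to 0.5 kg, polished, slips on the fingers. At first it lies across the level bed between the guide lips, its centre 15 to 45 mm before the ramp's foot edge, and rolls freely. Origin at its centre, y along its axis (x and z turn as it rolls).
- latch (a joint): Latch, rad: 0 = hooks down (its rest), 0.45 = raised. Two steel hook arms beside the ramp (y = +-39.5 to 43.5 mm), joined behind the stop by a release bar with a black pad. The roller's spindle lifts their sloping noses from 30 mm short of the stop on (a few newtons); a light spring drops the hooks behind it at the bumpers. Between the arms there is room for the fingers.
- latch_tooth (a point): Point midway between the two hook teeth, on the line of their holding faces (22.5 mm above the deck when closed).
- slide (a joint): Specimen slide, m: 0 = fully out, 0.090 = fully home, its front edge against the foot of the ramp and flush with it; starts at 0 to 0.030. Steel panel 110 x 62 x 2 mm with a pale strip, sliding along the bed between the guide lips (1 to 2 N of friction, no spring), with an upturned tab at its outer end.
- slide_tab (a point): Middle of the outer (downhill) face of the slide's upturned tab, 20 mm above the bed. The tab is 54 mm wide and 3 mm thick and stands 30 mm above the bed. Push it uphill along the tester's x; fully home this point is at x = -110 mm in the tester's frame.
- beaker: Small glass beaker 52 mm wide, 59 mm high, beside the tester on the side away from the robot; to be left alone. Origin under its middle.
- weight: Steel check weight with a neck and knob, 27 mm wide, 48 mm high, beside the tester on the side away from the robot; to be left alone. Origin under its middle.
- vial: Small capped glass vial 25 mm wide, 51 mm high, beside the ramp on the robot's side; to be left alone. Origin under its middle.
- tweezer: Steel tweezers 122 mm long and 10 mm high, lying on the worktop beside the bed on the robot's side; to be left alone. Origin under the middle.
Mind the look-alikes: they are no part of the job. Leave any blue or red look-alike of the roller alone.

How it is judged:
By the outcome, as a careful person would: the job done as asked, in the order asked, and still so for the second after the job is handed in, with the robot touching nothing.
It also fails if it takes over 58 s, if anything falls off the work surface, if the arm or the gripper's body presses on something with over 40 N, if the wrist force passes 120 N, or if a joint passes its speed limit or range.

## Working session

There is one attempt and no reset: what is moved stays moved. The work goes in short steps, Python scripts to look and compute and a tool call to move; the robot and the scene stay as the last step left them, time stands still between calls to the robot, and variables do not carry over. Pictures are saved under pics/ and viewed, at most 10 in all, crops included, and the job is handed in when it is done.

Besides the shell and the picture viewer there is one more tool, called after "Call:" as name(argument=value, ...), one argument or row to a line, values as JSON. step_arm: Moves the arm, as the interface text tells. Shifts and turns lie within -1 to 1; 1 stands for 0.2 m of shift or 30 degrees of turn. Its arguments: {"type":"object","properties":{"commands":{"type":"array","items":{"type":"object","properties":{"tx":{"type":"number","minimum":-1,"maximum":1},"ty":{"type":"number","minimum":-1,"maximum":1},"tz":{"type":"number","minimum":-1,"maximum":1},"ax":{"type":"number","minimum":-1,"maximum":1},"ay":{"type":"number","minimum":-1,"maximum":1},"az":{"type":"number","minimum":-1,"maximum":1},"gripper":{"type":"number"}}}},"newtons":{"type":"number"}},"required":["commands"]}

```bash
mkdir -p pics; ls
python3 - <<'E'
from rig import ctrl, imaging
import cv2,numpy as np
for n in ["scene","top"]:
    c=imaging.read_camera(n); cv2.imwrite(f"pics/{n}0.png",c["img"][:,:,::-1])
    print(n,c["fx"],c["fy"],c["cx"],c["cy"],np.round(c["R"],4).tolist(),np.round(c["t"],4).tolist())
s=ctrl.sense(); print(s["clock"],s["position"],s["orientation"],s["force"],ctrl.grip_point_offset)
E
```

```text
pics
scene 570.8161127055342 570.8161127055342 324.534376850508 240.65340742055326 [[-0.6604, -0.7509, -0.0037], [-0.565, 0.5002, -0.6562], [0.4946, -0.4313, -0.7546]] [0.3989, 0.3419, 1.1452]
top 503.78655117688305 503.78655117688305 322.03140880050853 234.71764193461556 [[-0.0088, -0.9998, 0.015], [-0.9881, 0.0064, -0.1537], [0.1536, -0.0162, -0.988]] [0.0387, 0.5942, 1.2482]
0.1 [ 0.15135263 -0.52850145  0.23820768] [-6.55981604e-04  9.90297270e-01  1.38963610e-01  5.09599950e-05] [-0.08284273  0.96116146 -0.11840199] 0.0187
```

View pics/scene0.png

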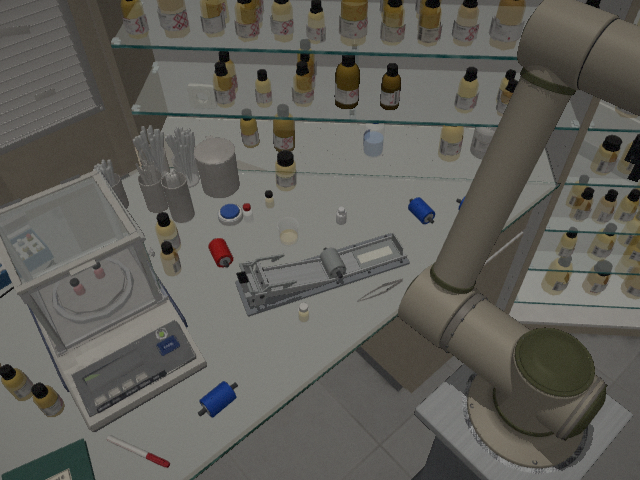

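View pics/top0.png

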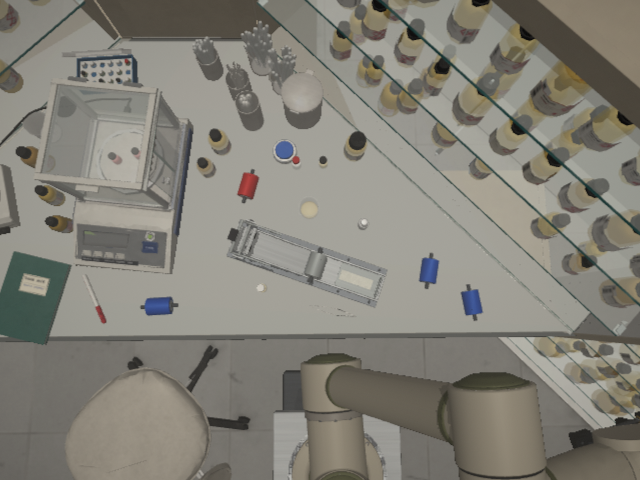

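The scene view shows the tester at about (325,270) with its ramp and black pad at the left end (242,277), and the roller at (333,263). In the top view the tester runs from (233,235), the pad, to (383,290), with the roller at (315,265). The blue and red rollers are decoys. Next I'll enlarge a crop.

Run:
```python
import cv2
a=cv2.imread("pics/top0.png")[205:320,220:400]; cv2.imwrite("pics/topc.png",cv2.resize(a,None,fx=4.4,fy=4.4,interpolation=cv2.INTER_CUBIC))
b=cv2.imread("pics/scene0.png")[225:330,225:415]; cv2.imwrite("pics/scenec.png",cv2.resize(b,None,fx=4.2,fy=4.2,interpolation=cv2.INTER_CUBIC))
```

```text
(no output)
```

View pics/topc.png

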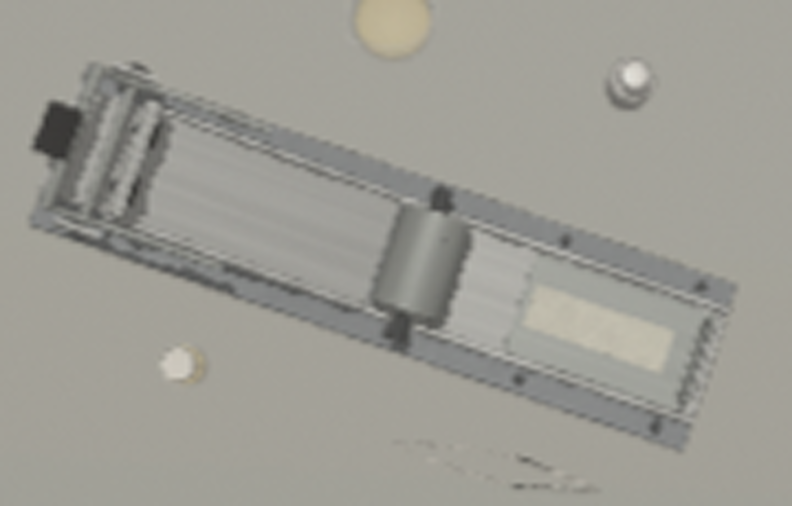

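The crop shows the base's downhill corners at (737,287) and (683,450), its uphill corners at about (92,65) and (35,222), the spindle ends at (442,195) and (398,335), and the slide tab near (697,365). Now I'll turn these into positions.

```bash
cat > h.py <<'E'
import numpy as np
def ray(c,u,v,z):
    R=np.array(c["R"]);t=np.array(c["t"])
    o=-R.T@t; d=R.T@np.array([(u-c["cx"])/c["fx"],(v-c["cy"])/c["fy"],1]); return o+d*(z-o[2])/d[2]
def proj(c,X):
    p=np.array(c["R"])@X+np.array(c["t"]); return c["fx"]*p[0]/p[2]+c["cx"],c["fy"]*p[1]/p[2]+c["cy"]
E
python3 - <<'E'
from h import *; from rig import imaging
c=imaging.read_camera("top")
P=lambda u,v,z:ray(c,220+(u+.5)/4.4-.5,205+(v+.5)/4.4-.5,z)
z=.012
D1,D2,U1,U2=P(737,287,z),P(683,450,z),P(92,65,z),P(35,222,z)
for n,p in zip("D1 D2 U1 U2".split(),(D1,D2,U1,U2)):print(n,p.round(4))
print("w",np.linalg.norm(D1-D2),np.linalg.norm(U1-U2),"L",np.linalg.norm(U1-D1),np.linalg.norm(U2-D2))
ux=(U1-D1)+(U2-D2);ux/=np.linalg.norm(ux);print("dir",ux,np.degrees(np.arctan2(ux[1],ux[0])))
O=(D1+D2)/2+.205*ux;print("origin",O)
uy=np.array([-ux[1],ux[0],0])
for n,a in dict(roller=(420,265,.034),sp1=(442,187,.034),sp2=(397,347,.034),tabtop=(700,362,.042),weight=(634,72,.048),vial=(181,362,.051),beaker=(393,20,.03),tw1=(395,440,.005),tw2=(600,490,.005),slidefront=(520,300,.014)).items():
    p=P(*a);d=p-O;print(n,p.round(4),"tester",round(d@ux,4),round(d@uy,4))
E
```

```text
D1 [ 0.5058 -0.1356  0.012 ]
D2 [ 0.4103 -0.1011  0.012 ]
U1 [0.6421 0.2486 0.012 ]
U2 [0.5475 0.2808 0.012 ]
w 0.1015589341764511 0.09991805526125921 L 0.4076869110302534 0.40587002755110757
dir [0.33635102 0.94173669 0.        ] 70.34528614097374
origin [0.52696468 0.07467723 0.012     ]
roller [0.5182 0.0525 0.034 ] tester -0.0238 0.0008
sp1 [0.564  0.0393 0.034 ] tester -0.0209 -0.0467
sp2 [0.4706 0.0662 0.034 ] tester -0.027 0.0502
tabtop [ 0.4601 -0.1086  0.042 ] tester -0.1951 0.0013
weight [ 0.6293 -0.0736  0.048 ] tester -0.1052 -0.1462
vial [0.462  0.1894 0.051 ] tester 0.0862 0.0997
beaker [0.6649 0.0676 0.03  ] tester 0.0397 -0.1323
tw1 [0.4176 0.0679 0.005 ] tester -0.0432 0.1007
tw2 [ 0.3875 -0.0525  0.005 ] tester -0.1667 0.0886
slidefront [ 0.4989 -0.0065  0.014 ] tester -0.0859 -0.0009
```

View pics/scenec.png

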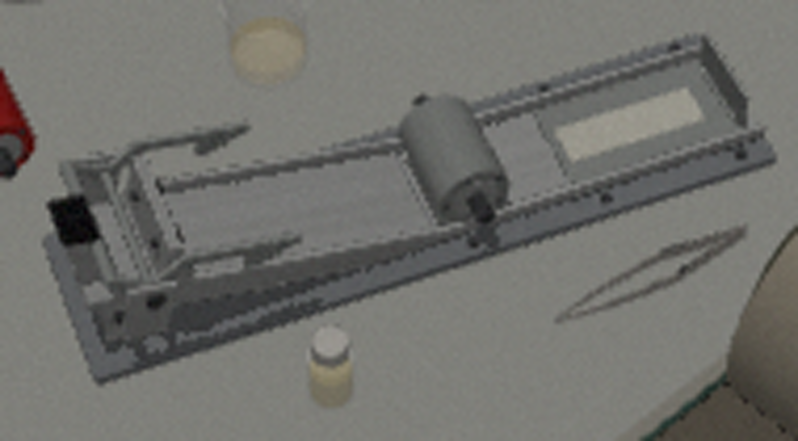

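The measured sizes agree with the drawing: the base comes out near 104 x 410 mm, the roller at x = -24 mm and the slide at about 5 mm. The tester's origin is (0.527, 0.075) with a yaw of 70.3°. I'll now move towards a point above and behind the roller, with the fingers closing across the track.

Call:
step_arm(
  commands=[
    {"tx": 0.25, "ty": -0.22, "az": -0.25, "gripper": 0.6},
    {"tx": 0.5, "ty": -0.44, "az": -0.5, "gripper": 0.6},
    {"tx": 0.75, "ty": -0.66, "az": -0.75, "gripper": 0.6},
    {"tx": 1, "ty": -0.88, "az": -1, "gripper": 0.6},
    {"tx": 1, "ty": -0.88, "az": -1, "gripper": 0.6},
    {"tx": 1, "ty": -0.88, "az": -1, "gripper": 0.6},
  ],
)

```text
validation failed for argument at $.co...
```

```bash
cat > go.py <<'E'
import numpy as np
from scipy.spatial.transform import Rotation as Ro
from rig import ctrl
O=np.array([.527,.0747,0]);YAW=np.radians(70.3)
ux=np.array([np.cos(YAW),np.sin(YAW),0]);uy=np.array([-ux[1],ux[0],0])
def rot(): # tool x = uphill, z down
    return Ro.from_matrix(np.c_[ux,-uy,[0,0,-1]])
def go(x,y,z):
    s=ctrl.sense();q=s["orientation"];R=Ro.from_quat([*q[1:],q[0]]);p=np.array(s["position"])
    d=R.inv().apply(O+x*ux+y*uy+[0,0,z]-p)/.2;a=np.degrees((R.inv()*rot()).as_rotvec())/30
    e=p-O;print("t",s["clock"],"tester pos",(e@ux).round(4),(e@uy).round(4),p[2].round(4),"F",np.round([s["force"]@ux,s["force"]@uy,s["force"][2]],2),"w",s["width"]);print("shift",d.round(3),"turn",a.round(3))
E
python3 -c "
from go import *
go(-.07,0,.15)"
```

```text
t 0.15 tester pos -0.6946 0.1503 0.2383 F [0.28 0.81 0.09] w 0.9960567047949651
shift [ 2.432 -2.098  0.444] turn [-2.000e-03 -1.000e-03 -1.811e+00]
```

The call was refused with the message cut short. I'll retry with all keys given as plain decimals.

Call:
step_arm(
  commands=[
    {"tx": 0.25, "ty": -0.22, "tz": 0.0, "ax": 0.0, "ay": 0.0, "az": -0.25, "gripper": 0.6},
    {"tx": 0.5, "ty": -0.44, "tz": 0.0, "ax": 0.0, "ay": 0.0, "az": -0.5, "gripper": 0.6},
    {"tx": 0.75, "ty": -0.66, "tz": 0.0, "ax": 0.0, "ay": 0.0, "az": -0.75, "gripper": 0.6},
    {"tx": 0.98, "ty": -0.86, "tz": 0.0, "ax": 0.0, "ay": 0.0, "az": -0.95, "gripper": 0.6},
    {"tx": 0.98, "ty": -0.86, "tz": 0.0, "ax": 0.0, "ay": 0.0, "az": -0.95, "gripper": 0.6},
  ],
)

```text
clock: 0.78
position: [0.2936, -0.3067, 0.2389]
orientation: [-0.0, 0.925, 0.381, 0.0]
force: [0.3, -0.9, 0.4]
width: 0.456
grasp_force: 0.0
```

```bash
python3 -c "
from go import *
go(-.07,0,.17)"
```

```text
t 0.775 tester pos -0.4378 0.0912 0.2389 F [-0.73 -0.54  0.36] w 0.4560574085283409
shift [ 1.855 -0.382  0.345] turn [-0.    -0.001 -0.852]
```

Call:
step_arm(
  commands=[
    {"tx": 0.25, "ty": -0.05, "tz": 0.0, "ax": 0.0, "ay": 0.0, "az": -0.25, "gripper": 0.6},
    {"tx": 0.5, "ty": -0.1, "tz": 0.0, "ax": 0.0, "ay": 0.0, "az": -0.5, "gripper": 0.6},
    {"tx": 0.75, "ty": -0.15, "tz": 0.1, "ax": 0.0, "ay": 0.0, "az": -0.75, "gripper": 0.6},
    {"tx": 0.98, "ty": -0.2, "tz": 0.15, "ax": 0.0, "ay": 0.0, "az": -0.85, "gripper": 0.6},
    {"tx": 0.98, "ty": -0.2, "tz": 0.15, "ax": 0.0, "ay": 0.0, "az": -0.85, "gripper": 0.6},
    {"tx": 0.98, "ty": -0.2, "tz": 0.15, "ax": 0.0, "ay": 0.0, "az": -0.85, "gripper": 0.6},
  ],
)

```text
clock: 1.52
position: [0.4043, -0.1445, 0.2088]
orientation: [0.0, 0.82, 0.573, -0.0]
force: [0.9, -1.2, -0.0]
width: 0.198
grasp_force: 0.0
```

```bash
python3 -c "
from go import *
go(-.07,0,.17)"
```

```text
t 1.525 tester pos -0.2478 0.0417 0.2088 F [-0.85 -1.21 -0.03] w 0.19755062640705204
shift [0.89  0.202 0.194] turn [ 0.     0.001 -0.013]
```

Call:
step_arm(
  commands=[
    {"tx": 0.3, "ty": 0.07, "tz": 0.05, "ax": 0.0, "ay": 0.0, "az": -0.01, "gripper": 0.6},
    {"tx": 0.6, "ty": 0.14, "tz": 0.12, "ax": 0.0, "ay": 0.0, "az": -0.01, "gripper": 0.6},
    {"tx": 0.85, "ty": 0.19, "tz": 0.19, "ax": 0.0, "ay": 0.0, "az": -0.01, "gripper": 0.6},
    {"tx": 0.89, "ty": 0.2, "tz": 0.19, "ax": 0.0, "ay": 0.0, "az": -0.01, "gripper": 0.6},
    {"tx": 0.89, "ty": 0.2, "tz": 0.19, "ax": 0.0, "ay": 0.0, "az": -0.01, "gripper": 0.6},
  ],
)

```text
clock: 2.15
position: [0.503, 0.0086, 0.171]
orientation: [0.0, 0.818, 0.575, -0.0]
force: [-0.3, -0.5, 0.1]
width: 0.199
grasp_force: 0.0
```

Run:
```python
from go import *; from h import *
from rig import imaging; import cv2,pickle
go(-.07,0,.17)
c=imaging.read_camera("wrist");pickle.dump(c,open("w1.pkl","wb"));cv2.imwrite("pics/w1.png",c["img"][:,:,::-1])
for X in [(0,0,.014),(-.024,.047,.034),(-.024,-.047,.034),(-.195,0,.042),(0,.0325,.021),(0,-.0325,.021)]:
    print(X,np.round(proj(c,O+X[0]*ux+X[1]*uy+[0,0,X[2]])))
```

```text
t 2.15 tester pos -0.0703 0.0004 0.171 F [-0.63  0.14  0.07] w 0.19893499062935396
shift [0.001 0.002 0.005] turn [ 0.001  0.001 -0.003]
(0, 0, 0.014) [320. 138.]
(-0.024, 0.047, 0.034) [260. 170.]
(-0.024, -0.047, 0.034) [380. 170.]
(-0.195, 0, 0.042) [321. 367.]
(0, 0.0325, 0.021) [279. 138.]
(0, -0.0325, 0.021) [360. 138.]
```

View pics/w1.png

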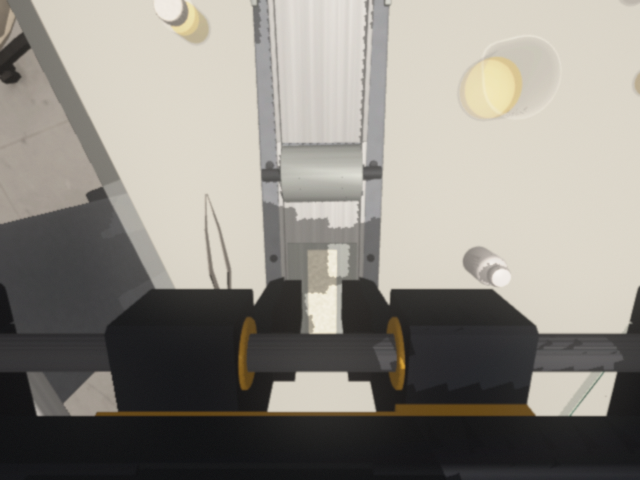

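The wrist view shows the roller barrel at (322,173) with its spindle ends at (262,174) and (382,172). That is within about 2 mm of the prediction, which puts the roller at x ≈ -26 mm and the track centre at y ≈ -1 mm. I'll go down behind it.

Call:
step_arm(
  commands=[
    {"tx": 0.0, "ty": 0.006, "tz": 0.2, "ax": 0.0, "ay": 0.0, "az": 0.0, "gripper": 0.6},
    {"tx": 0.0, "ty": 0.006, "tz": 0.4, "ax": 0.0, "ay": 0.0, "az": 0.0, "gripper": 0.6},
    {"tx": 0.0, "ty": 0.006, "tz": 0.55, "ax": 0.0, "ay": 0.0, "az": 0.0, "gripper": 0.6},
    {"tx": 0.0, "ty": 0.006, "tz": 0.66, "ax": 0.0, "ay": 0.0, "az": 0.0, "gripper": 0.6},
    {"tx": 0.0, "ty": 0.006, "tz": 0.73, "ax": 0.0, "ay": 0.0, "az": 0.0, "gripper": 0.6},
    {"tx": 0.0, "ty": 0.006, "tz": 0.74, "ax": 0.0, "ay": 0.0, "az": 0.0, "gripper": 0.6},
    {"tx": 0.0, "ty": 0.006, "tz": 0.74, "ax": 0.0, "ay": 0.0, "az": 0.0, "gripper": 0.6},
  ],
)

```text
clock: 3.08
position: [0.5043, 0.0091, 0.0234]
orientation: [0.0, 0.818, 0.575, 0.0]
force: [0.3, 0.7, -0.9]
width: 0.202
grasp_force: 0.0
```

```bash
python3 -c "
from go import *
go(-.03,-.001,.022)"
```

```text
t 3.075 tester pos -0.0694 -0.0007 0.0234 F [ 0.81 -0.05 -0.93] w 0.20226571971725624
shift [0.197 0.001 0.007] turn [ 0.002 -0.    -0.002]
```

Call:
step_arm(
  commands=[
    {"tx": 0.01, "ty": 0.0, "tz": 0.0, "ax": 0.0, "ay": 0.0, "az": 0.0, "gripper": 0.6},
    {"tx": 0.02, "ty": 0.0, "tz": 0.0, "ax": 0.0, "ay": 0.0, "az": 0.0, "gripper": 0.6},
    {"tx": 0.03, "ty": 0.0, "tz": 0.0, "ax": 0.0, "ay": 0.0, "az": 0.0, "gripper": 0.6},
    {"tx": 0.04, "ty": 0.0, "tz": 0.0, "ax": 0.0, "ay": 0.0, "az": 0.0, "gripper": 0.6},
    {"tx": 0.048, "ty": 0.0, "tz": 0.0, "ax": 0.0, "ay": 0.0, "az": 0.0, "gripper": 0.6},
    {"tx": 0.056, "ty": 0.0, "tz": 0.0, "ax": 0.0, "ay": 0.0, "az": 0.0, "gripper": 0.6},
    {"tx": 0.064, "ty": 0.0, "tz": 0.0, "ax": 0.0, "ay": 0.0, "az": 0.0, "gripper": 0.6},
    {"tx": 0.072, "ty": 0.0, "tz": 0.0, "ax": 0.0, "ay": 0.0, "az": 0.0, "gripper": 0.6},
    {"tx": 0.08, "ty": 0.0, "tz": 0.0, "ax": 0.0, "ay": 0.0, "az": 0.0, "gripper": 0.6},
    {"tx": 0.088, "ty": 0.0, "tz": 0.0, "ax": 0.0, "ay": 0.0, "az": 0.0, "gripper": 0.6},
    {"tx": 0.096, "ty": 0.0, "tz": 0.0, "ax": 0.0, "ay": 0.0, "az": 0.0, "gripper": 0.6},
    {"tx": 0.104, "ty": 0.0, "tz": 0.0, "ax": 0.0, "ay": 0.0, "az": 0.0, "gripper": 0.6},
    {"tx": 0.112, "ty": 0.0, "tz": 0.0, "ax": 0.0, "ay": 0.0, "az": 0.0, "gripper": 0.6},
    {"tx": 0.12, "ty": 0.0, "tz": 0.0, "ax": 0.0, "ay": 0.0, "az": 0.0, "gripper": 0.6},
  ],
)

```text
clock: 4.82
position: [0.5121, 0.0322, 0.0227]
orientation: [-0.0, 0.818, 0.576, 0.0]
force: [-0.7, -0.3, 0.1]
width: 0.199
grasp_force: 0.1
```

Run:
```python
from go import *; from h import *
from rig import imaging; import cv2
go(-.03,-.001,.022)
c=imaging.read_camera("wrist");i=c["img"][:,:,::-1]
d=imaging.read_camera("scene")["img"][:,:,::-1][225:330,225:415]
cv2.imwrite("pics/w2.png",np.vstack([cv2.resize(d,(570,315),interpolation=cv2.INTER_CUBIC),i[0:280,40:610]]))
```

```text
t 4.825 tester pos -0.045 -0.0003 0.0227 F [-0.51  0.59  0.14] w 0.19890451839979992
shift [0.075 0.004 0.004] turn [-0.    -0.    -0.001]
```

View pics/w2.png

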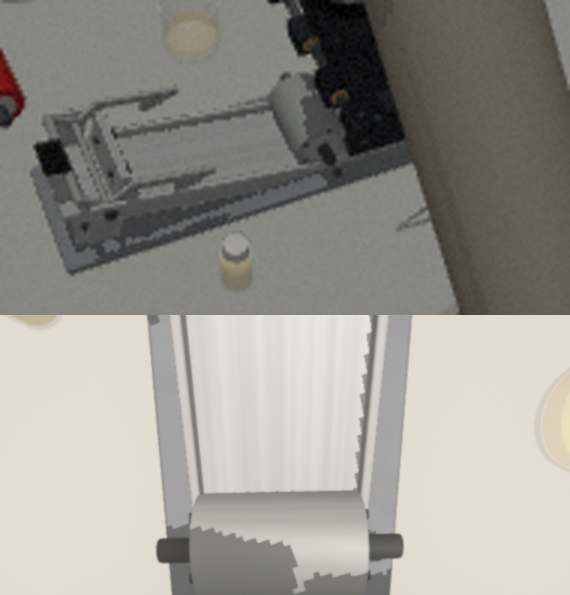

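The roller sits square between the lips with the fingers behind it, its spindle at wrist rows 230–235. I'll keep pushing slowly up the ramp, raising the tips with the slope.

Call:
step_arm(
  commands=[
    {"tx": 0.008, "ty": 0.0, "tz": -0.001, "ax": 0.0, "ay": 0.0, "az": 0.0, "gripper": 0.6},
    {"tx": 0.016, "ty": 0.0, "tz": -0.002, "ax": 0.0, "ay": 0.0, "az": 0.0, "gripper": 0.6},
    {"tx": 0.024, "ty": 0.0, "tz": -0.003, "ax": 0.0, "ay": 0.0, "az": 0.0, "gripper": 0.6},
    {"tx": 0.032, "ty": 0.0, "tz": -0.004, "ax": 0.0, "ay": 0.0, "az": 0.0, "gripper": 0.6},
    {"tx": 0.04, "ty": 0.0, "tz": -0.006, "ax": 0.0, "ay": 0.0, "az": 0.0, "gripper": 0.6},
    {"tx": 0.048, "ty": 0.0, "tz": -0.008, "ax": 0.0, "ay": 0.0, "az": 0.0, "gripper": 0.6},
    {"tx": 0.056, "ty": 0.0, "tz": -0.01, "ax": 0.0, "ay": 0.0, "az": 0.0, "gripper": 0.6},
    {"tx": 0.064, "ty": 0.0, "tz": -0.012, "ax": 0.0, "ay": 0.0, "az": 0.0, "gripper": 0.6},
    {"tx": 0.072, "ty": 0.0, "tz": -0.014, "ax": 0.0, "ay": 0.0, "az": 0.0, "gripper": 0.6},
    {"tx": 0.08, "ty": 0.0, "tz": -0.016, "ax": 0.0, "ay": 0.0, "az": 0.0, "gripper": 0.6},
    {"tx": 0.088, "ty": 0.0, "tz": -0.018, "ax": 0.0, "ay": 0.0, "az": 0.0, "gripper": 0.6},
    {"tx": 0.096, "ty": 0.0, "tz": -0.02, "ax": 0.0, "ay": 0.0, "az": 0.0, "gripper": 0.6},
    {"tx": 0.104, "ty": 0.0, "tz": -0.022, "ax": 0.0, "ay": 0.0, "az": 0.0, "gripper": 0.6},
    {"tx": 0.112, "ty": 0.0, "tz": -0.024, "ax": 0.0, "ay": 0.0, "az": 0.0, "gripper": 0.6},
    {"tx": 0.12, "ty": 0.0, "tz": -0.026, "ax": 0.0, "ay": 0.0, "az": 0.0, "gripper": 0.6},
    {"tx": 0.128, "ty": 0.0, "tz": -0.028, "ax": 0.0, "ay": 0.0, "az": 0.0, "gripper": 0.6},
    {"tx": 0.136, "ty": 0.0, "tz": -0.03, "ax": 0.0, "ay": 0.0, "az": 0.0, "gripper": 0.6},
    {"tx": 0.144, "ty": 0.0, "tz": -0.031, "ax": 0.0, "ay": 0.0, "az": 0.0, "gripper": 0.6},
    {"tx": 0.152, "ty": 0.0, "tz": -0.032, "ax": 0.0, "ay": 0.0, "az": 0.0, "gripper": 0.6},
    {"tx": 0.16, "ty": 0.0, "tz": -0.033, "ax": 0.0, "ay": 0.0, "az": 0.0, "gripper": 0.6},
  ],
)

```text
clock: 7.42
position: [0.5229, 0.0624, 0.0294]
orientation: [-0.0, 0.818, 0.576, -0.0]
force: [-1.2, -3.6, 2.2]
width: 0.2
grasp_force: 1.9
```

Run:
```python
from go import *; from h import *
from rig import imaging
go(.0895,-.001,.048)
c=imaging.read_camera("wrist")
im=c["img"].astype(int)
# dark spindle ends: report columns/rows of dark pixels, upper part
m=(im.max(2)<90);m[275:]=0
ys,xs=np.nonzero(m)
for lo,hi in((150,260),(380,500)):
    k=(xs>lo)&(xs<hi)
    if k.sum():
        u,v=xs[k].mean(),ys[k].mean();e=ray(c,u,v,.040)-O;print(k.sum(),u.round(),v.round(),(e@ux).round(4),(e@uy).round(4))
```

```text
t 7.425 tester pos -0.013 -0.0003 0.0294 F [-3.76 -0.07  2.24] w 0.19964242278942132
shift [ 0.513  0.003 -0.093] turn [-0.     0.    -0.001]
788 215.0 235.0 0.0176 0.0402
294 424.0 233.0 0.0182 -0.0417
```

The roller is on the ramp at x ≈ 18 mm, where I expected it, and it is square. Continuing.

Call:
step_arm(
  commands=[
    {"tx": 0.01, "ty": 0.0, "tz": -0.002, "ax": 0.0, "ay": 0.0, "az": 0.0, "gripper": 0.6},
    {"tx": 0.02, "ty": 0.0, "tz": -0.004, "ax": 0.0, "ay": 0.0, "az": 0.0, "gripper": 0.6},
    {"tx": 0.03, "ty": 0.0, "tz": -0.006, "ax": 0.0, "ay": 0.0, "az": 0.0, "gripper": 0.6},
    {"tx": 0.04, "ty": 0.0, "tz": -0.008, "ax": 0.0, "ay": 0.0, "az": 0.0, "gripper": 0.6},
    {"tx": 0.05, "ty": 0.0, "tz": -0.01, "ax": 0.0, "ay": 0.0, "az": 0.0, "gripper": 0.6},
    {"tx": 0.06, "ty": 0.0, "tz": -0.012, "ax": 0.0, "ay": 0.0, "az": 0.0, "gripper": 0.6},
    {"tx": 0.07, "ty": 0.0, "tz": -0.014, "ax": 0.0, "ay": 0.0, "az": 0.0, "gripper": 0.6},
    {"tx": 0.08, "ty": 0.0, "tz": -0.016, "ax": 0.0, "ay": 0.0, "az": 0.0, "gripper": 0.6},
    {"tx": 0.09, "ty": 0.0, "tz": -0.018, "ax": 0.0, "ay": 0.0, "az": 0.0, "gripper": 0.6},
    {"tx": 0.1, "ty": 0.0, "tz": -0.02, "ax": 0.0, "ay": 0.0, "az": 0.0, "gripper": 0.6},
    {"tx": 0.11, "ty": 0.0, "tz": -0.022, "ax": 0.0, "ay": 0.0, "az": 0.0, "gripper": 0.6},
    {"tx": 0.12, "ty": 0.0, "tz": -0.024, "ax": 0.0, "ay": 0.0, "az": 0.0, "gripper": 0.6},
    {"tx": 0.13, "ty": 0.0, "tz": -0.026, "ax": 0.0, "ay": 0.0, "az": 0.0, "gripper": 0.6},
    {"tx": 0.14, "ty": 0.0, "tz": -0.028, "ax": 0.0, "ay": 0.0, "az": 0.0, "gripper": 0.6},
    {"tx": 0.15, "ty": 0.0, "tz": -0.03, "ax": 0.0, "ay": 0.0, "az": 0.0, "gripper": 0.6},
    {"tx": 0.16, "ty": 0.0, "tz": -0.032, "ax": 0.0, "ay": 0.0, "az": 0.0, "gripper": 0.6},
    {"tx": 0.17, "ty": 0.0, "tz": -0.034, "ax": 0.0, "ay": 0.0, "az": 0.0, "gripper": 0.6},
    {"tx": 0.18, "ty": 0.0, "tz": -0.036, "ax": 0.0, "ay": 0.0, "az": 0.0, "gripper": 0.6},
    {"tx": 0.19, "ty": 0.0, "tz": -0.038, "ax": 0.0, "ay": 0.0, "az": 0.0, "gripper": 0.6},
    {"tx": 0.2, "ty": 0.0, "tz": -0.04, "ax": 0.0, "ay": 0.0, "az": 0.0, "gripper": 0.6},
  ],
)

```text
clock: 9.98
position: [0.5364, 0.1, 0.0374]
orientation: [-0.0, 0.818, 0.576, 0.0]
force: [-1.3, -3.9, 1.9]
width: 0.202
grasp_force: 1.9
```

```bash
python3 -c "
from go import *
go(.0895,-.001,.048)"
```

```text
t 9.975 tester pos 0.027 -0.0003 0.0374 F [-4.13 -0.12  1.88] w 0.2021553328106714
shift [ 0.312  0.003 -0.053] turn [-0.    -0.    -0.001]
```

Call:
step_arm(
  commands=[
    {"tx": 0.01, "ty": 0.0, "tz": -0.002, "ax": 0.0, "ay": 0.0, "az": 0.0, "gripper": 0.6},
    {"tx": 0.02, "ty": 0.0, "tz": -0.004, "ax": 0.0, "ay": 0.0, "az": 0.0, "gripper": 0.6},
    {"tx": 0.03, "ty": 0.0, "tz": -0.006, "ax": 0.0, "ay": 0.0, "az": 0.0, "gripper": 0.6},
    {"tx": 0.04, "ty": 0.0, "tz": -0.008, "ax": 0.0, "ay": 0.0, "az": 0.0, "gripper": 0.6},
    {"tx": 0.05, "ty": 0.0, "tz": -0.01, "ax": 0.0, "ay": 0.0, "az": 0.0, "gripper": 0.6},
    {"tx": 0.06, "ty": 0.0, "tz": -0.012, "ax": 0.0, "ay": 0.0, "az": 0.0, "gripper": 0.6},
    {"tx": 0.07, "ty": 0.0, "tz": -0.014, "ax": 0.0, "ay": 0.0, "az": 0.0, "gripper": 0.6},
    {"tx": 0.08, "ty": 0.0, "tz": -0.016, "ax": 0.0, "ay": 0.0, "az": 0.0, "gripper": 0.6},
    {"tx": 0.09, "ty": 0.0, "tz": -0.018, "ax": 0.0, "ay": 0.0, "az": 0.0, "gripper": 0.6},
    {"tx": 0.1, "ty": 0.0, "tz": -0.02, "ax": 0.0, "ay": 0.0, "az": 0.0, "gripper": 0.6},
    {"tx": 0.11, "ty": 0.0, "tz": -0.022, "ax": 0.0, "ay": 0.0, "az": 0.0, "gripper": 0.6},
    {"tx": 0.12, "ty": 0.0, "tz": -0.024, "ax": 0.0, "ay": 0.0, "az": 0.0, "gripper": 0.6},
    {"tx": 0.13, "ty": 0.0, "tz": -0.026, "ax": 0.0, "ay": 0.0, "az": 0.0, "gripper": 0.6},
    {"tx": 0.14, "ty": 0.0, "tz": -0.028, "ax": 0.0, "ay": 0.0, "az": 0.0, "gripper": 0.6},
    {"tx": 0.15, "ty": 0.0, "tz": -0.03, "ax": 0.0, "ay": 0.0, "az": 0.0, "gripper": 0.6},
    {"tx": 0.16, "ty": 0.0, "tz": -0.032, "ax": 0.0, "ay": 0.0, "az": 0.0, "gripper": 0.6},
    {"tx": 0.17, "ty": 0.0, "tz": -0.034, "ax": 0.0, "ay": 0.0, "az": 0.0, "gripper": 0.6},
    {"tx": 0.18, "ty": 0.0, "tz": -0.036, "ax": 0.0, "ay": 0.0, "az": 0.0, "gripper": 0.6},
    {"tx": 0.19, "ty": 0.0, "tz": -0.038, "ax": 0.0, "ay": 0.0, "az": 0.0, "gripper": 0.6},
    {"tx": 0.2, "ty": 0.0, "tz": -0.04, "ax": 0.0, "ay": 0.0, "az": 0.0, "gripper": 0.6},
  ],
)

```text
clock: 12.48
position: [0.5498, 0.1374, 0.0455]
orientation: [0.0, 0.818, 0.576, -0.0]
force: [-2.2, -6.3, 3.5]
width: 0.199
grasp_force: 3.1
```

```bash
python3 -c "
from go import *
go(.0895,-.001,.048)"
```

```text
t 12.475 tester pos 0.0667 -0.0004 0.0455 F [-6.71 -0.06  3.47] w 0.19915706433210142
shift [ 0.114  0.003 -0.013] turn [-0.     0.001 -0.001]
```

The push force has risen to 6.7 N, so the hooks are being lifted. I'll slow down for the last 20 mm.

Call:
step_arm(
  commands=[
    {"tx": 0.008, "ty": 0.0, "tz": -0.0015, "ax": 0.0, "ay": 0.0, "az": 0.0, "gripper": 0.6},
    {"tx": 0.016, "ty": 0.0, "tz": -0.003, "ax": 0.0, "ay": 0.0, "az": 0.0, "gripper": 0.6},
    {"tx": 0.024, "ty": 0.0, "tz": -0.0045, "ax": 0.0, "ay": 0.0, "az": 0.0, "gripper": 0.6},
    {"tx": 0.032, "ty": 0.0, "tz": -0.006, "ax": 0.0, "ay": 0.0, "az": 0.0, "gripper": 0.6},
    {"tx": 0.04, "ty": 0.0, "tz": -0.0075, "ax": 0.0, "ay": 0.0, "az": 0.0, "gripper": 0.6},
    {"tx": 0.048, "ty": 0.0, "tz": -0.009, "ax": 0.0, "ay": 0.0, "az": 0.0, "gripper": 0.6},
    {"tx": 0.056, "ty": 0.0, "tz": -0.0105, "ax": 0.0, "ay": 0.0, "az": 0.0, "gripper": 0.6},
    {"tx": 0.064, "ty": 0.0, "tz": -0.012, "ax": 0.0, "ay": 0.0, "az": 0.0, "gripper": 0.6},
    {"tx": 0.072, "ty": 0.0, "tz": -0.0135, "ax": 0.0, "ay": 0.0, "az": 0.0, "gripper": 0.6},
    {"tx": 0.08, "ty": 0.0, "tz": -0.015, "ax": 0.0, "ay": 0.0, "az": 0.0, "gripper": 0.6},
    {"tx": 0.088, "ty": 0.0, "tz": -0.0165, "ax": 0.0, "ay": 0.0, "az": 0.0, "gripper": 0.6},
    {"tx": 0.096, "ty": 0.0, "tz": -0.018, "ax": 0.0, "ay": 0.0, "az": 0.0, "gripper": 0.6},
    {"tx": 0.102, "ty": 0.0, "tz": -0.019, "ax": 0.0, "ay": 0.0, "az": 0.0, "gripper": 0.6},
  ],
)

```text
clock: 14.1
position: [0.5565, 0.1561, 0.049]
orientation: [0.0, 0.818, 0.576, -0.001]
force: [-2.7, -11.2, 2.2]
width: 0.201
grasp_force: 6.0
```

```bash
python3 -c "
from go import *
go(.0895,-.001,.048)"
```

```text
t 14.1 tester pos 0.0866 -0.0003 0.049 F [-11.43  -1.21   2.25] w 0.2008921115804495
shift [0.015 0.003 0.005] turn [-0.001  0.004 -0.   ]
```

Call:
step_arm(
  commands=[
    {"tx": 0.002, "ty": 0.0, "tz": 0.0, "ax": 0.0, "ay": 0.0, "az": 0.0, "gripper": 0.6},
    {"tx": 0.004, "ty": 0.0, "tz": 0.0, "ax": 0.0, "ay": 0.0, "az": 0.0, "gripper": 0.6},
  ],
)

```text
clock: 14.35
position: [0.5565, 0.1562, 0.049]
orientation: [0.001, 0.818, 0.576, -0.002]
force: [-4.2, -13.4, 3.1]
width: 0.2
grasp_force: 7.0
```

Run:
```python
from go import *
from rig import imaging; import cv2
go(.0895,-.001,.048)
i=imaging.read_camera("wrist")["img"][:,:,::-1][30:290,170:470]
d=imaging.read_camera("scene")["img"][:,:,::-1][235:315,230:370]
cv2.imwrite("pics/w3.png",np.vstack([cv2.resize(d,(520,297),interpolation=cv2.INTER_CUBIC),cv2.resize(i,(520,300))]))
```

```text
t 14.35 tester pos 0.0866 -0.0003 0.049 F [-14.08  -0.55   3.09] w 0.19950219205974037
shift [0.014 0.004 0.005] turn [-0.002  0.006 -0.   ]
```

View pics/w3.png

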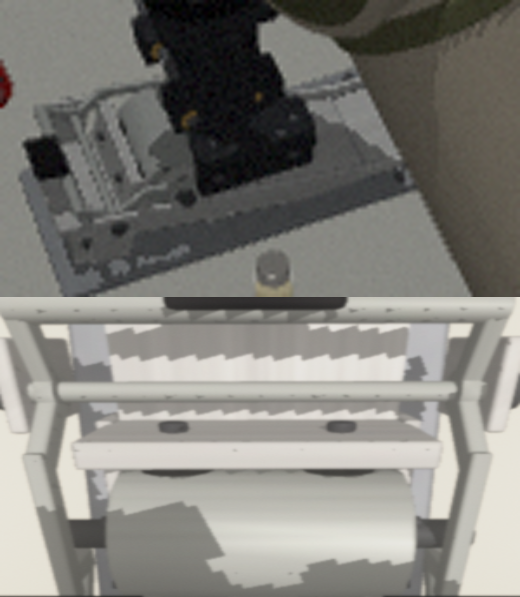

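The roller barrel sits flush against the two bumpers, at (160,470) and (335,470) in the lower crop, and the arm stalls at 14 N, so it is at the stop. I'll press slightly more and hold so the hooks can drop, then ease back 4 mm slowly and check.

Call:
step_arm(
  commands=[
    {"tx": 0.004, "ty": 0.0, "tz": 0.0, "ax": 0.0, "ay": 0.0, "az": 0.0, "gripper": 0.6},
    {"tx": 0.008, "ty": 0.0, "tz": 0.0, "ax": 0.0, "ay": 0.0, "az": 0.0, "gripper": 0.6},
    {"tx": 0.008, "ty": 0.0, "tz": 0.0, "ax": 0.0, "ay": 0.0, "az": 0.0, "gripper": 0.6},
    {"tx": 0.008, "ty": 0.0, "tz": 0.0, "ax": 0.0, "ay": 0.0, "az": 0.0, "gripper": 0.6},
  ],
)

```text
clock: 14.95
position: [0.5565, 0.1563, 0.049]
orientation: [0.001, 0.818, 0.576, -0.003]
force: [-6.3, -20.3, 5.5]
width: 0.202
grasp_force: 10.6
```

```bash
cat > look.py <<'E'
from go import *; from h import *
from rig import imaging; import cv2
go(.0895,-.001,.048)
c=imaging.read_camera("wrist");im=c["img"].astype(int)
# spindle stubs: dark pixels beside the barrel, seen at spindle height z=.060
z=.059
for y in(.034,-.034):
    # project search window round the stub
    uv=[proj(c,O+x*ux+y*uy+[0,0,z]) for x in np.arange(.095,.14,.0005)]
    g=[im[int(round(v)),int(round(u))].mean() if 0<=v<480 else 255 for u,v in uv]
    k=np.array(g)<95
    xs=np.arange(.095,.14,.0005)[k];print(y,"dark from",xs.min() if k.any() else None,"to",xs.max() if k.any() else None,"min",min(g))
E
python3 look.py
```

```text
t 14.95 tester pos 0.0867 -0.0003 0.049 F [-21.2   -0.9    5.53] w 0.20188865015430613
shift [0.014 0.003 0.005] turn [-0.003  0.011 -0.001]
0.034 dark from 0.0975 to 0.12300000000000003 min 85.33333333333333
-0.034 dark from None to None min 108.33333333333333
```

Call:
step_arm(
  commands=[
    {"tx": -0.008, "ty": 0.0, "tz": 0.0, "ax": 0.0, "ay": 0.0, "az": 0.0, "gripper": 0.6},
    {"tx": -0.014, "ty": 0.0, "tz": 0.0, "ax": 0.0, "ay": 0.0, "az": 0.0, "gripper": 0.6},
    {"tx": -0.02, "ty": 0.0, "tz": 0.0, "ax": 0.0, "ay": 0.0, "az": 0.0, "gripper": 0.6},
    {"tx": -0.026, "ty": 0.0, "tz": 0.0, "ax": 0.0, "ay": 0.0, "az": 0.0, "gripper": 0.6},
    {"tx": -0.032, "ty": 0.0, "tz": 0.0, "ax": 0.0, "ay": 0.0, "az": 0.0, "gripper": 0.6},
    {"tx": -0.04, "ty": 0.0, "tz": 0.0, "ax": 0.0, "ay": 0.0, "az": 0.0, "gripper": 0.6},
    {"tx": -0.04, "ty": 0.0, "tz": 0.0, "ax": 0.0, "ay": 0.0, "az": 0.0, "gripper": 0.6},
  ],
)

```text
clock: 15.88
position: [0.5549, 0.1515, 0.0492]
orientation: [-0.0, 0.818, 0.575, 0.0]
force: [-0.1, 0.8, -1.0]
width: 0.203
grasp_force: 0.0
```

Run:
```python
from go import *
from rig import imaging; import cv2
go(.0895,-.001,.048)
i=imaging.read_camera("wrist")["img"][:,:,::-1][30:290,170:470]
d=imaging.read_camera("scene")["img"][:,:,::-1][235:315,230:370]
cv2.imwrite("pics/w4.png",np.vstack([cv2.resize(d,(520,297),interpolation=cv2.INTER_CUBIC),cv2.resize(i,(520,300))]))
```

```text
t 15.875 tester pos 0.0817 -0.0004 0.0492 F [ 0.73  0.38 -1.04] w 0.20345101184413283
shift [0.039 0.003 0.006] turn [ 0.    -0.    -0.001]
```

View pics/w4.png

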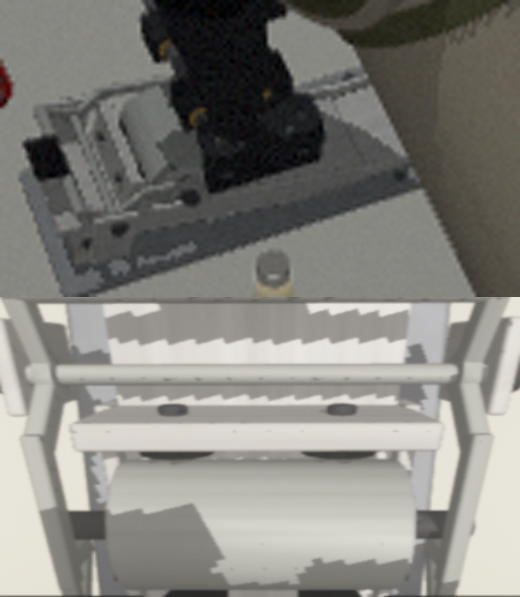

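The fingers have backed off 5 mm with zero force, while the barrel moved away from the stop by only about 1.6 mm (spindle-to-stop spacing 65 → 73 px at 5 px/mm). That is leaning on the hooks. I'll back off another 8 mm slowly and compare static scene frames to confirm.

```bash
python3 -c "
from rig import imaging;import numpy as np
np.save('s_a.npy',imaging.read_camera('scene')['img'])"
```

Call:
step_arm(
  commands=[
    {"tx": -0.008, "ty": 0.0, "tz": 0.0, "ax": 0.0, "ay": 0.0, "az": 0.0, "gripper": 0.6},
    {"tx": -0.016, "ty": 0.0, "tz": 0.0, "ax": 0.0, "ay": 0.0, "az": 0.0, "gripper": 0.6},
    {"tx": -0.024, "ty": 0.0, "tz": 0.0, "ax": 0.0, "ay": 0.0, "az": 0.0, "gripper": 0.6},
    {"tx": -0.032, "ty": 0.0, "tz": 0.0, "ax": 0.0, "ay": 0.0, "az": 0.0, "gripper": 0.6},
    {"tx": -0.04, "ty": 0.0, "tz": 0.0, "ax": 0.0, "ay": 0.0, "az": 0.0, "gripper": 0.6},
    {"tx": -0.04, "ty": 0.0, "tz": 0.0, "ax": 0.0, "ay": 0.0, "az": 0.0, "gripper": 0.6},
    {"tx": -0.04, "ty": 0.0, "tz": 0.0, "ax": 0.0, "ay": 0.0, "az": 0.0, "gripper": 0.6},
  ],
)

```text
clock: 16.9
position: [0.5522, 0.144, 0.0492]
orientation: [0.0, 0.818, 0.576, 0.0]
force: [-0.3, -0.7, -0.6]
width: 0.199
grasp_force: 0.0
```

Run:
```python
from go import *; from h import *
from rig import imaging; import cv2
c=imaging.read_camera('scene');b=c['img'];a=np.load('s_a.npy')
go(0,0,.2)
# sub-pixel shift of patch round the stop-side of the barrel and near spindle
for n,X in dict(barrel_up=(.112,-.01,.075),spindle=(.118,.04,.06),stop=(.145,0,.06)).items():
    u,v=[int(round(q)) for q in proj(c,O+X[0]*ux+X[1]*uy+[0,0,X[2]])]
    s=np.s_[v-7:v+8,u-7:u+8];A=cv2.cvtColor(a,cv2.COLOR_RGB2GRAY)[s].astype(np.float32);B=cv2.cvtColor(b,cv2.COLOR_RGB2GRAY)[s].astype(np.float32)
    print(n,(u,v),"shift",cv2.phaseCorrelate(A,B,cv2.createHanningWindow((15,15),cv2.CV_32F)),"meandiff",np.abs(A-B).mean())
p=[np.array(proj(c,O+x*ux+[0,0,.06])) for x in(.12,.112)];print("8 mm =",p[1]-p[0])
```

```text
t 16.95 tester pos 0.0737 -0.0003 0.0492 F [-0.27 -0.29  0.43] w 0.19909653214753542
shift [-0.369 -0.001 -0.754] turn [ 0.     0.    -0.001]
barrel_up (275, 266) shift ((4.049077791461476, -0.2441974216047944), 0.6478032324049208) meandiff 7.3956394
spindle (280, 287) shift ((0.5247500682877542, 0.36357334409649855), 1.0075757561789618) meandiff 2.0010161
stop (263, 277) shift ((0.5720960228414071, 0.5692067542014572), 1.0678208118014865) meandiff 0.5906251
8 mm = [ 3.33697506 -1.03287383]
```

The spindle patch hasn't moved, but the barrel patch has, possibly from a finger or shadow edge. I'll look once.

Run:
```python
import cv2,numpy as np
from rig import imaging
a=np.load('s_a.npy')[:,:,::-1];b=imaging.read_camera('scene')['img'][:,:,::-1];w=imaging.read_camera('wrist')['img'][:,:,::-1]
f=lambda i:cv2.resize(i[245:305,235:315],(400,300),interpolation=cv2.INTER_CUBIC)
cv2.imwrite('pics/w5.png',np.vstack([np.hstack([f(a),f(b)]),cv2.resize(w[30:270,0:640],(800,300))]))
```

```text
(no output)
```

View pics/w5.png

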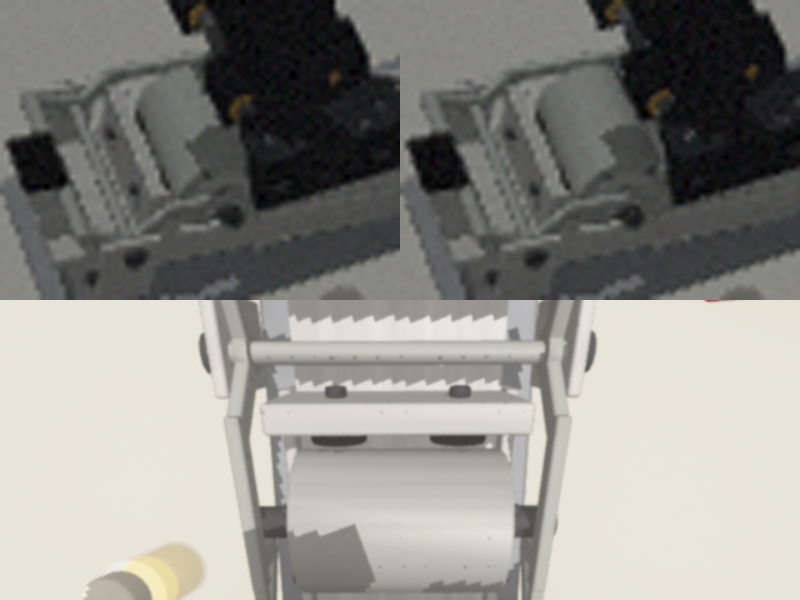

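The barrel edge is at the same place in both scene frames (x≈140 px) while the fingers moved away, and both hook arms lie over the spindle, so it is latched. Next I'll go up, back over the slide and down behind its tab.

Call:
step_arm(
  commands=[
    {"tx": -0.04, "ty": 0.0, "tz": -0.1, "ax": 0.0, "ay": 0.0, "az": 0.0, "gripper": 0.6},
    {"tx": -0.08, "ty": 0.0, "tz": -0.3, "ax": 0.0, "ay": 0.0, "az": 0.0, "gripper": 0.6},
    {"tx": -0.2, "ty": 0.0, "tz": -0.5, "ax": 0.0, "ay": 0.0, "az": 0.0, "gripper": 0.6},
    {"tx": -0.45, "ty": 0.0, "tz": -0.5, "ax": 0.0, "ay": 0.0, "az": 0.0, "gripper": 0.6},
    {"tx": -0.7, "ty": 0.0, "tz": -0.5, "ax": 0.0, "ay": 0.0, "az": 0.0, "gripper": 0.6},
    {"tx": -0.95, "ty": 0.0, "tz": -0.5, "ax": 0.0, "ay": 0.0, "az": 0.0, "gripper": 0.6},
    {"tx": -0.95, "ty": 0.0, "tz": -0.5, "ax": 0.0, "ay": 0.0, "az": 0.0, "gripper": 0.6},
  ],
)

```text
clock: 17.92
position: [0.4873, -0.0372, 0.1493]
orientation: [0.0, 0.819, 0.574, -0.0]
force: [-0.7, 0.1, 1.0]
width: 0.202
grasp_force: 0.0
```

Call:
step_arm(
  commands=[
    {"tx": -0.2, "ty": 0.0, "tz": 0.0, "ax": 0.0, "ay": 0.0, "az": 0.0, "gripper": 0.6},
    {"tx": -0.4, "ty": 0.0, "tz": 0.0, "ax": 0.0, "ay": 0.0, "az": 0.0, "gripper": 0.6},
    {"tx": -0.56, "ty": 0.0, "tz": 0.0, "ax": 0.0, "ay": 0.0, "az": 0.0, "gripper": 0.6},
    {"tx": -0.56, "ty": 0.0, "tz": 0.15, "ax": 0.0, "ay": 0.0, "az": 0.0, "gripper": 0.6},
    {"tx": -0.56, "ty": 0.0, "tz": 0.3, "ax": 0.0, "ay": 0.0, "az": 0.0, "gripper": 0.6},
    {"tx": -0.56, "ty": 0.0, "tz": 0.3, "ax": 0.0, "ay": 0.0, "az": 0.0, "gripper": 0.6},
  ],
)

```text
clock: 18.68
position: [0.4498, -0.1393, 0.088]
orientation: [-0.002, 0.818, 0.576, -0.001]
force: [0.6, -0.8, 1.3]
width: 0.201
grasp_force: 0.0
```

Run:
```python
from go import *; from h import *
from rig import imaging; import cv2
go(-.226,-.001,.028)
c=imaging.read_camera("wrist");cv2.imwrite("pics/w6.png",c["img"][:,:,::-1])
t=imaging.read_camera("top");cv2.imwrite("pics/t6.png",t["img"][:,:,::-1])
for x in(-.2,-.19,-.18): print(x,np.round(proj(c,O+x*ux+[0,0,.042])))
# slide front edge in wrist image: gray along centre line at y=-.02, bed level
for y in(.026,-.026):
    g=[]
    for x in np.arange(-.1,-.05,.002):
        u,v=proj(c,O+x*ux+y*uy+[0,0,.013]);g.append(int(c["img"][int(round(v)),int(round(u))].mean()) if 0<=v<480 else -1)
    print(y,g)
```

```text
t 18.675 tester pos -0.2275 0.0006 0.088 F [-0.57 -0.84  1.28] w 0.20074390054329078
shift [0.007 0.009 0.3  ] turn [-0.007 -0.002  0.   ]
-0.2 [320. 215.]
-0.19 [320. 197.]
-0.18 [320. 179.]
0.026 [200, 201, 199, 200, 198, 198, 207, 209, -1, -1, -1, -1, -1, -1, -1, -1, -1, -1, -1, -1, -1, -1, -1, -1, -1]
-0.026 [215, 216, 215, 213, 212, 210, 217, 218, -1, -1, -1, -1, -1, -1, -1, -1, -1, -1, -1, -1, -1, -1, -1, -1, -1]
```

The slide's front edge is at x ≈ -89 mm, so the tab face is at about -199 mm and the fingers (front at -218 mm) have clearance. I'll go down, then push.

Call:
step_arm(
  commands=[
    {"tx": 0.0, "ty": 0.008, "tz": 0.1, "ax": 0.0, "ay": 0.0, "az": 0.0, "gripper": 0.6},
    {"tx": 0.0, "ty": 0.008, "tz": 0.2, "ax": 0.0, "ay": 0.0, "az": 0.0, "gripper": 0.6},
    {"tx": 0.0, "ty": 0.008, "tz": 0.29, "ax": 0.0, "ay": 0.0, "az": 0.0, "gripper": 0.6},
    {"tx": 0.0, "ty": 0.008, "tz": 0.305, "ax": 0.0, "ay": 0.0, "az": 0.0, "gripper": 0.6},
    {"tx": 0.0, "ty": 0.008, "tz": 0.305, "ax": 0.0, "ay": 0.0, "az": 0.0, "gripper": 0.6},
  ],
)

```text
clock: 19.4
position: [0.4523, -0.141, 0.0291]
orientation: [0.001, 0.818, 0.576, 0.0]
force: [-0.8, 0.6, -0.5]
width: 0.2
grasp_force: 0.0
```

Call:
step_arm(
  commands=[
    {"tx": 0.03, "ty": 0.0, "tz": 0.0, "ax": 0.0, "ay": 0.0, "az": 0.0, "gripper": 0.6},
    {"tx": 0.06, "ty": 0.0, "tz": 0.0, "ax": 0.0, "ay": 0.0, "az": 0.0, "gripper": 0.6},
    {"tx": 0.08, "ty": 0.0, "tz": 0.0, "ax": 0.0, "ay": 0.0, "az": 0.0, "gripper": 0.6},
    {"tx": 0.1, "ty": 0.0, "tz": 0.0, "ax": 0.0, "ay": 0.0, "az": 0.0, "gripper": 0.6},
    {"tx": 0.12, "ty": 0.0, "tz": 0.0, "ax": 0.0, "ay": 0.0, "az": 0.0, "gripper": 0.6},
    {"tx": 0.14, "ty": 0.0, "tz": 0.0, "ax": 0.0, "ay": 0.0, "az": 0.0, "gripper": 0.6},
    {"tx": 0.16, "ty": 0.0, "tz": 0.0, "ax": 0.0, "ay": 0.0, "az": 0.0, "gripper": 0.6},
    {"tx": 0.18, "ty": 0.0, "tz": 0.0, "ax": 0.0, "ay": 0.0, "az": 0.0, "gripper": 0.6},
    {"tx": 0.2, "ty": 0.0, "tz": 0.0, "ax": 0.0, "ay": 0.0, "az": 0.0, "gripper": 0.6},
  ],
)

```text
clock: 20.52
position: [0.4653, -0.1029, 0.0282]
orientation: [-0.0, 0.818, 0.576, 0.0]
force: [-0.0, -1.4, 1.3]
width: 0.2
grasp_force: 0.6
```

```bash
python3 -c "
from go import *
go(-.119,-.001,.027)"
```

```text
t 20.525 tester pos -0.188 -0.0018 0.0282 F [-1.29 -0.46  1.27] w 0.19957339511540542
shift [ 0.345 -0.004  0.006] turn [-0.    -0.    -0.001]
```

Call:
step_arm(
  commands=[
    {"tx": 0.02, "ty": 0.0, "tz": 0.0, "ax": 0.0, "ay": 0.0, "az": 0.0, "gripper": 0.6},
    {"tx": 0.04, "ty": 0.0, "tz": 0.0, "ax": 0.0, "ay": 0.0, "az": 0.0, "gripper": 0.6},
    {"tx": 0.06, "ty": 0.0, "tz": 0.0, "ax": 0.0, "ay": 0.0, "az": 0.0, "gripper": 0.6},
    {"tx": 0.08, "ty": 0.0, "tz": 0.0, "ax": 0.0, "ay": 0.0, "az": 0.0, "gripper": 0.6},
    {"tx": 0.1, "ty": 0.0, "tz": 0.0, "ax": 0.0, "ay": 0.0, "az": 0.0, "gripper": 0.6},
    {"tx": 0.12, "ty": 0.0, "tz": 0.0, "ax": 0.0, "ay": 0.0, "az": 0.0, "gripper": 0.6},
    {"tx": 0.14, "ty": 0.0, "tz": 0.0, "ax": 0.0, "ay": 0.0, "az": 0.0, "gripper": 0.6},
    {"tx": 0.16, "ty": 0.0, "tz": 0.0, "ax": 0.0, "ay": 0.0, "az": 0.0, "gripper": 0.6},
    {"tx": 0.18, "ty": 0.0, "tz": 0.0, "ax": 0.0, "ay": 0.0, "az": 0.0, "gripper": 0.6},
    {"tx": 0.2, "ty": 0.0, "tz": 0.0, "ax": 0.0, "ay": 0.0, "az": 0.0, "gripper": 0.6},
    {"tx": 0.22, "ty": 0.0, "tz": 0.0, "ax": 0.0, "ay": 0.0, "az": 0.0, "gripper": 0.6},
    {"tx": 0.24, "ty": 0.0, "tz": 0.0, "ax": 0.0, "ay": 0.0, "az": 0.0, "gripper": 0.6},
    {"tx": 0.26, "ty": 0.0, "tz": 0.0, "ax": 0.0, "ay": 0.0, "az": 0.0, "gripper": 0.6},
    {"tx": 0.28, "ty": 0.0, "tz": 0.0, "ax": 0.0, "ay": 0.0, "az": 0.0, "gripper": 0.6},
    {"tx": 0.3, "ty": 0.0, "tz": 0.0, "ax": 0.0, "ay": 0.0, "az": 0.0, "gripper": 0.6},
    {"tx": 0.31, "ty": 0.0, "tz": 0.0, "ax": 0.0, "ay": 0.0, "az": 0.0, "gripper": 0.6},
  ],
)

```text
clock: 22.52
position: [0.4862, -0.0446, 0.0281]
orientation: [-0.0, 0.818, 0.576, 0.0]
force: [-1.8, -1.2, -0.8]
width: 0.201
grasp_force: 0.6
```

```bash
python3 -c "
from go import *
go(-.119,-.001,.027)"
```

```text
t 22.525 tester pos -0.1261 -0.0018 0.0281 F [-1.75  1.3  -0.76] w 0.2014113837532834
shift [ 0.035 -0.004  0.006] turn [-0.    -0.    -0.001]
```

Call:
step_arm(
  commands=[
    {"tx": 0.005, "ty": 0.0, "tz": 0.0, "ax": 0.0, "ay": 0.0, "az": 0.0, "gripper": 0.6},
    {"tx": 0.01, "ty": 0.0, "tz": 0.0, "ax": 0.0, "ay": 0.0, "az": 0.0, "gripper": 0.6},
    {"tx": 0.015, "ty": 0.0, "tz": 0.0, "ax": 0.0, "ay": 0.0, "az": 0.0, "gripper": 0.6},
    {"tx": 0.02, "ty": 0.0, "tz": 0.0, "ax": 0.0, "ay": 0.0, "az": 0.0, "gripper": 0.6},
    {"tx": 0.025, "ty": 0.0, "tz": 0.0, "ax": 0.0, "ay": 0.0, "az": 0.0, "gripper": 0.6},
    {"tx": 0.028, "ty": 0.0, "tz": 0.0, "ax": 0.0, "ay": 0.0, "az": 0.0, "gripper": 0.6},
  ],
)

```text
clock: 23.28
position: [0.4877, -0.0407, 0.0282]
orientation: [0.001, 0.817, 0.576, -0.001]
force: [-6.3, -12.5, 1.7]
width: 0.201
grasp_force: 7.1
```

```bash
python3 -c "
from go import *
go(-.119,-.001,.027)"
```

```text
t 23.275 tester pos -0.122 -0.0019 0.0282 F [-13.93   1.69   1.68] w 0.20119362633243418
shift [ 0.015 -0.004  0.006] turn [-0.001  0.005  0.001]
```

The slide stopped at TCP x = -122 mm with 14 N. That is fully home: it shows the same 3 mm origin offset as the roller at the stop. I'll back straight off, then up and clear.

Call:
step_arm(
  commands=[
    {"tx": 0.003, "ty": 0.0, "tz": 0.0, "ax": 0.0, "ay": 0.0, "az": 0.0, "gripper": 0.6},
    {"tx": 0.003, "ty": 0.0, "tz": 0.0, "ax": 0.0, "ay": 0.0, "az": 0.0, "gripper": 0.6},
    {"tx": -0.01, "ty": 0.0, "tz": 0.0, "ax": 0.0, "ay": 0.0, "az": 0.0, "gripper": 0.6},
    {"tx": -0.04, "ty": 0.0, "tz": 0.0, "ax": 0.0, "ay": 0.0, "az": 0.0, "gripper": 0.6},
    {"tx": -0.12, "ty": 0.0, "tz": 0.0, "ax": 0.0, "ay": 0.0, "az": 0.0, "gripper": 0.6},
    {"tx": -0.2, "ty": 0.0, "tz": -0.1, "ax": 0.0, "ay": 0.0, "az": 0.0, "gripper": 0.6},
    {"tx": -0.35, "ty": 0.0, "tz": -0.3, "ax": 0.0, "ay": 0.0, "az": 0.0, "gripper": 0.6},
    {"tx": -0.55, "ty": 0.0, "tz": -0.55, "ax": 0.0, "ay": 0.0, "az": 0.0, "gripper": 0.6},
    {"tx": -0.8, "ty": 0.0, "tz": -0.8, "ax": 0.0, "ay": 0.0, "az": 0.0, "gripper": 0.6},
    {"tx": -0.95, "ty": 0.0, "tz": -0.9, "ax": 0.0, "ay": 0.0, "az": 0.0, "gripper": 0.6},
    {"tx": -0.95, "ty": 0.0, "tz": -0.9, "ax": 0.0, "ay": 0.0, "az": 0.0, "gripper": 0.6},
    {"tx": -0.95, "ty": 0.0, "tz": -0.9, "ax": 0.0, "ay": 0.0, "az": 0.0, "gripper": 0.6},
  ],
)

```text
clock: 24.78
position: [0.4234, -0.2181, 0.2074]
orientation: [-0.001, 0.818, 0.575, -0.0]
force: [-1.1, -0.3, -0.1]
width: 0.199
grasp_force: 0.0
```

Run:
```python
from go import *; from rig import imaging; import cv2
go(-.3,0,.2)
t=imaging.read_camera("top")["img"][:,:,::-1][205:320,220:400];s=imaging.read_camera("scene")["img"][:,:,::-1][225:330,225:415]
cv2.imwrite("pics/end.png",np.vstack([cv2.resize(t,(470,300),interpolation=cv2.INTER_CUBIC),cv2.resize(s,(470,260),interpolation=cv2.INTER_CUBIC)]))
```

```text
t 24.775 tester pos -0.3105 -0.0012 0.2074 F [-0.61  0.94 -0.13] w 0.19929855661298354
shift [ 0.053 -0.006  0.037] turn [-0.002 -0.002 -0.002]
```

View pics/end.png

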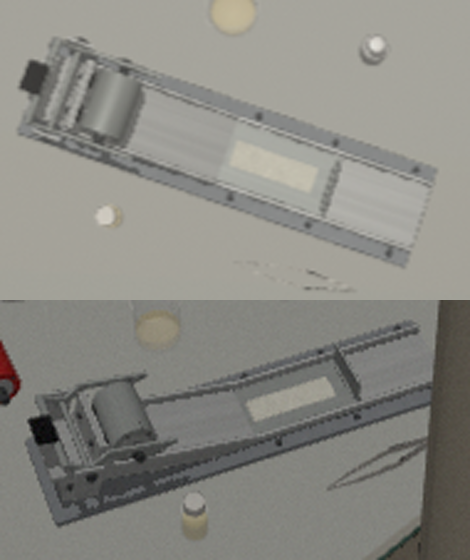

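The roller is latched at the stop at (110,105), the slide's front edge is at the ramp foot at (228,150), and the beaker, weight, vial and tweezers haven't moved. The arm is clear, so I'm handing in.

```bash
python3 -c "
from rig import workorder
print(workorder.job_done())"
```

```text
the job is handed in; nothing more can be done
None
```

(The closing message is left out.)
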